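# Unlock the medicine box and hold the key turned

### The job

Take the red key out of the wooden key stand, push it all the way down into the brass keyhole on top of the white medicine box, working it past the two sticky pins, then turn it a quarter turn clockwise (seen from above) so that the lid rises. The lock springs back when let go, so finish with the key still gripped and held turned; leave the blue key and everything else where it is.

Things in the scene. Friction and masses are not known exactly. Their poses are not given: they have to be found in the camera images.
- red_key: Loose upright key, 50 g. Origin: on its axis, at the underside of its round steel collar (31 mm across, 4 mm thick), z up along the key. Above the collar a flat red plastic bow to grip: 28 mm along x, 10 mm along y (pinch it along y), from 4 to 56 mm above the origin. It stands in a slot of the stand, collar resting on the stand's top. Half a turn about z makes no difference.
- red_key_tip (a point): Lower end of the red key's steel blade, 42 mm below the key's origin. The blade is 16 mm along x, 5 mm along y, with a rounded tip; between 11.5 and 23.5 mm above the tip it narrows to a round neck of 5 mm.
- blue_key: The same outer size and origin as the red key but with a blue bow and no neck: it belongs to another lock. Leave it standing.
- key_stand: Fixed wooden key stand, 64 x 154 x 56 mm high; origin at the centre of its underside. Two slots (18 mm along its x, 7 mm along its y) at y = +45 and -45 mm hold the two keys upright, either in either slot; the keys' y axes lie along the stand's y. Lift a key straight up 45 mm to clear it.
- medicine_box: Fixed white steel box, 170 (x) x 120 (y) x 90 mm high; origin at the centre of its underside, -x is its front. The front half of the top is a flat deck with the lock, the rear half a lid with a green cross, hinged at the rear edge.
- keyhole (a point): Centre of the keyhole, on the axis of the square brass lock plug (36 mm), in the plane of the deck, 90 mm above the worktop and 45 mm in front of the box's centre; its axes are the box's. The keyway is vertical, long side along x (17.6 mm), short side along y (6.6 mm), with a 3 mm chamfer at the mouth. Fully home the key's origin is at this point, its collar on the plug's face.
- lock_pins (a point): Point on the keyhole's axis, 11 mm down, where two sprung sticky pins press on the blade's narrow edges. Going in meets about 5 to 15 N as the tip passes them and again about 26 mm deeper. Short of fully home, wards inside resist turning: press right down, then turn (turning it short of home does not count).
- lock_plug (a joint): Angle of the lock plug: 0 at rest (keyway along the box's x), grows clockwise seen from above, stops at 1.65 rad. A light spring (about 0.05 N m at a quarter turn) turns it back. The key has about 0.1 rad of play in the keyway.
- box_lid (a joint): Opening angle of the lid: 0 shut; the lock drives it to about 0.63 rad at a quarter turn.
- steel_cup: Small steel cup, 52 mm across, 72 mm high, bystander; origin at the centre of its underside.
- small_jar: Open glass jar, 72 mm across, 115 mm high, bystander; origin at the centre of its underside.
- lemon: Lemon, 83 mm long, bystander behind the box; origin at its underside.
- mug_1: White mug with dots, 93 mm high, bystander at the back; origin at the centre of its underside.
There are look-alikes about, which are no part of the job. What is shaped like the red_key but orange is not meant.

How it is judged:
By the outcome, as a careful person would: the job done as asked, in the order asked, and still so for the second after the job is handed in, while the arm keeps its last pose, push and grip.
It also fails if it takes over 48 s, if anything falls off the work surface, if the arm or the gripper's body presses on something with over 40 N, if the wrist force passes 120 N, or if a joint passes its speed limit or range.

### The arm

A 6-joint arm with a two-finger parallel gripper is mounted at the origin on a cart in front of the work surface, level with it; the furniture and walls round the work are solid. World frame = base frame: x ahead of the robot, y to its left, z up, the work surface at z = 0. Lengths are in m, angles in rad, forces in N, time in s.
With the tool pointing down it reaches from about 0.225 to 0.875 m from the base axis. Payload 3.4 kg.
Tool frame: the origin (TCP) lies between the finger pads; the fingertips stand 11 mm ahead of it and the grasp point (between the pads) lies 8 mm behind it (tips_ahead is the distance from the TCP to the fingertips, in m); z points along the fingers, x is the direction in which the jaws open and shut, and the axes are right-handed (so a half turn about z gives the same grasp; the last joint's range is limited). The gripper opens to 85 mm and grips with 20 to 120 N. Pads are 22 mm wide; open, the fingers measure 114 mm over their backs; the gripper's body (76 mm by 85 mm) begins 54 mm behind the grasp point. The pads swing forward as they close: fully open they stand 13 mm farther back than shut.
Start: joints at [1.192, 0.276, 1.505, -0, 1.361, -0.121], TCP at [0.147, 0.556, 0.242] pointing down, gripper open.
Joint ranges: [-2.89, 2.89], [-0.75, 2.08], [0.22, 2.7], [-1.18, 4.32], [0.11, 2.71], [-2.7, 2.7]. Speed limits (rad/s): [2.57, 2.57, 3.14, 3.14, 3.14, 3.14].

### API

Orientations are given as a unit quaternion [w, x, y, z].
In Python, from rig import get_state, get_image, sign_off, masks_of, tips_ahead gives the robot as it stands.
- The arm moves only by the tool play_rows, never from a script. Its argument "series" is a list of rows, each an object of numbers: "fingers": the closure, from -1 (fully open) to 1 (shut); "dx", "dy", "dz": the shift along the world's x, y, z in mm; "turn": the turn about the world's z in rad. A call has 1 to 20 rows; each row shifts and turns the pose as measured when the row begins; what a row does not reach is not made up. A row lasts 1/12 s, in which the tool goes at most 41.7 mm and 7.16 degrees, less where a joint would pass 70% of its speed; a pose out of reach is approached as far as the arm can. A call with a gripper value outside its range is refused whole. The fingers move at their own pace and stop on an object; "squeeze" is the grip in N (left out, the last holds). Time passes only in rows, so rows that do not move let the fingers close. It gives the time, the measured TCP pose, the force and the opening at its end, in the units of the state.
- get_state(): the state, without advancing time (a new reading comes with each control period).
- get_image(name): name is "scene" or "top" or "wrist"; returns a dict with "pixels" (400x640x3 uint8, red, green, blue), "vfov" (degrees; the focal length in pixels is half the picture's height over the tangent of half this angle, whatever the lens; pixels are square), "cx", "cy" (the principal point, pixels), "rvec" (rotation vector, rad) and "tvec" (3), from world to camera coordinates, as OpenCV has them; the wrist camera has in their place "hand_eye" (4x4, takes a point from camera to tool coordinates, whose origin is the TCP and whose axes are the tool frame's). Camera axes: x right, y down, z forward; pixel columns grow to the right and rows downward; lengths in m; the calibration is good to about 2 mm. A picture is of the moment at which its call begins: read the wrist's pose just before it. There is no depth.
- sign_off(): hands the job in, once; it reports no verdict.
Trained networks look in a picture, given as the dict that the camera call returned (one of the last four; its "shot" number tells which), for a name from the list of things; names that differ only in an ending like _2 or _b are one class to them, and where a whole thing is asked for, a point or a joint stands for the part that bears it (a point fixed in the world has none). Each returns a list of dicts, best first, with "p" (0 to 1); they miss things now and then, are a little off and sometimes report something else, mostly with a low value. They report only what shows in the picture. A call takes as long as a camera call. They do not tell look-alikes from the thing itself.
- masks_of(picture, label): "region" (400x640 bool, what is visible of it) and "xy" ([column, row] in pixels, amid what is visible of it).
The state is a dict: "clock": time; "qpos": joint angles; "qd": joint speeds; "effort": joint torques, N m; "position": TCP position; "ee_rot": TCP orientation; "contact_force": force on the tool from outside, world axes, zero at the start; "moment": the same for the moment, N m; "width": finger opening in m.
Only numpy, scipy, OpenCV 4.12 (cv2) and the standard library are available. Lean on these libraries where they do the work, as an engineer would, in place of code of your own. Each camera call takes 0.05 s, during which the arm holds its last target. There are 200 camera calls.

## Working session

There is one attempt and no reset: what is moved stays moved. The work goes in short steps, Python scripts to look and compute and a tool call to move; the robot and the scene stay as the last step left them, time stands still between calls to the robot, and variables do not carry over. Pictures are saved under pics/ and viewed, about 8 in all and at most 12, crops included, and the job is handed in when it is done.

Besides the shell and the picture viewer there is one more tool, called after ">>>" as name([rows], argument=value, ...), one row to a line, values as JSON. play_rows: Moves the arm, as the interface text tells. Its arguments: {"type":"object","properties":{"series":{"type":"array"},"squeeze":{"type":"number"}},"required":["series"]}

```bash
mkdir -p pics
cat > h.py <<'E'
import numpy as np, cv2
from rig import *
from scipy.spatial.transform import Rotation as R
def cam(im, st=None):
    f=200/np.tan(np.radians(im["vfov"])/2)
    K=np.array([[f,0,im["cx"]],[0,f,im["cy"]],[0,0,1.]])
    if "rvec" in im:
        Rm=cv2.Rodrigues(np.array(im["rvec"],float))[0]; t=np.array(im["tvec"],float).ravel()
    else:
        q=np.array(st["ee_rot"]); T=np.eye(4); T[:3,:3]=R.from_quat(q[[1,2,3,0]]).as_matrix(); T[:3,3]=st["position"]
        W=np.linalg.inv(T@np.array(im["hand_eye"])); Rm=W[:3,:3]; t=W[:3,3]
    return K,Rm,t
def at_z(c,uv,z):
    K,Rm,t=c; d=Rm.T@np.linalg.inv(K)@np.array([uv[0],uv[1],1.]); o=-Rm.T@t
    return o+d*(z-o[2])/d[2]
def proj(c,p):
    K,Rm,t=c; q=K@(Rm@np.array(p,float).reshape(-1,3).T+t[:,None]); return (q[:2]/q[2]).T
def save(im,name,crop=None,s=1):
    a=cv2.cvtColor(im["pixels"],cv2.COLOR_RGB2BGR)
    if crop: x0,y0,x1,y1=crop; a=a[y0:y1,x0:x1]
    cv2.imwrite("pics/"+name,cv2.resize(a,None,fx=s,fy=s,interpolation=cv2.INTER_CUBIC))
E
python3 - <<'E'
from h import *
s=get_state(); print(s)
for n in("scene","top"):
    im=get_image(n); save(im,n+".png"); c=cam(im); print(n, im["vfov"], -c[1].T@c[2])
    for l in("red_key","blue_key","key_stand","medicine_box","lock_plug","box_lid","keyhole"):
        try:
            for m in masks_of(im,l)[:3]: print(l,round(m["p"],2),m["xy"],at_z(c,m["xy"],.09).round(3),m["region"].sum())
        except Exception as e: print(l,e)
E
```

```text
{'clock': 0.0, 'qpos': array([ 1.19203059e+00,  2.76581842e-01,  1.50613060e+00,  1.88439130e-05,
        1.36073959e+00, -1.21000454e-01]), 'qd': array([ 1.26965741e-03, -7.30128111e-04, -6.49161638e-05,  9.16358024e-04,
        1.11031148e-03,  1.27370267e-04]), 'effort': array([-3.58070347e-04, -4.16783595e+01, -2.45801997e+01, -1.28295383e-04,
        1.12889148e-02,  4.75936389e-06]), 'position': array([0.14638389, 0.55551496, 0.24144823]), 'ee_rot': array([ 4.66481577e-04,  7.92124685e-01,  6.10358599e-01, -8.04238190e-04]), 'contact_force': array([ 0.41333663,  0.16362857, -0.27884541]), 'moment': array([-0.00700509,  0.00662292,  0.0135652 ]), 'width': 0.08538085178278422}
scene 57.34050257770342 [ 0.07510704 -0.31870096  0.63977913]
red_key 0.7 [275.2, 194.1] [0.501 0.351 0.09 ] 247
red_key 0.53 [241.2, 204.0] [0.413 0.375 0.09 ] 133
red_key 0.48 [265.0, 210.7] [0.441 0.31  0.09 ] 209
blue_key 0.58 [284.2, 227.8] [0.436 0.226 0.09 ] 278
key_stand 0.93 [271.9, 238.2] [0.394 0.216 0.09 ] 1434
medicine_box 0.71 [377.9, 271.7] [ 0.491 -0.011  0.09 ] 5642
lock_plug 0.7 [364.7, 264.3] [0.486 0.021 0.09 ] 214
box_lid 0.95 [392.8, 247.1] [0.568 0.014 0.09 ] 1483
box_lid 0.45 [376.1, 268.8] [ 0.494 -0.003  0.09 ] 5611
keyhole 0.83 [374.8, 271.2] [ 0.487 -0.006  0.09 ] 5708
keyhole 0.59 [216.3, 201.8] [0.371 0.427 0.09 ] 492
top 56.497001956510736 [0.51726317 0.27336016 1.05142814]
red_key 0.64 [274.2, 254.0] [0.431 0.41  0.09 ] 90
red_key 0.52 [307.8, 244.0] [0.455 0.324 0.09 ] 119
blue_key 0.65 [338.8, 246.0] [0.448 0.244 0.09 ] 96
key_stand 0.82 [323.7, 246.2] [0.448 0.283 0.09 ] 1192
medicine_box 0.83 [422.3, 212.2] [0.532 0.027 0.09 ] 3345
medicine_box 0.3 [217.8, 228.9] [0.497 0.555 0.09 ] 864
lock_plug 0.73 [422.0, 229.6] [0.487 0.029 0.09 ] 175
box_lid 0.74 [424.7, 197.3] [0.57 0.02 0.09] 1420
keyhole 0.87 [422.6, 213.9] [0.527 0.026 0.09 ] 3407
```

View pics/top.png

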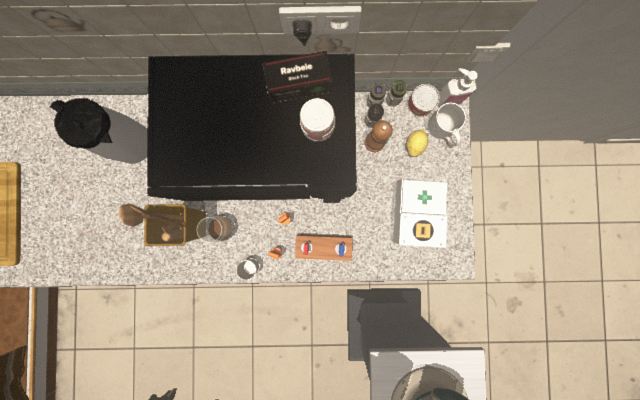

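View pics/scene.png

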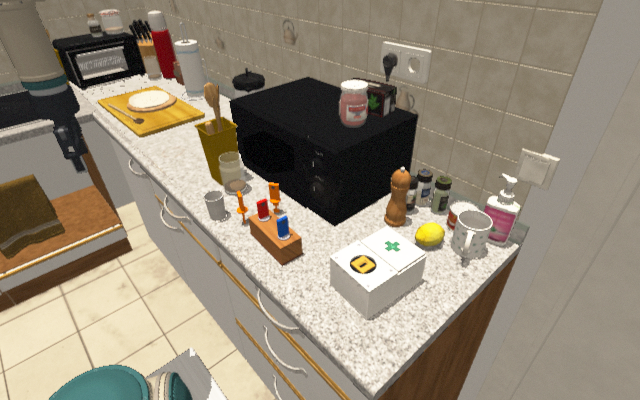

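Top view: red key at about (307,246), at the stand's left (+y) slot. The blue key is at (341,249). The orange look-alikes are at (285,217) and (275,253). The box plug is at (423,230) with its front towards the robot. Next I move above the red key.

>>> play_rows([
  {"dx":35,"dy":-25,"turn":0.03,"fingers":-1},
  {"dx":35,"dy":-25,"turn":0.03,"fingers":-1},
  {"dx":35,"dy":-25,"turn":0.03,"fingers":-1},
  {"dx":35,"dy":-25,"turn":0.03,"fingers":-1},
  {"dx":35,"dy":-25,"turn":0.03,"fingers":-1},
  {"dx":35,"dy":-25,"turn":0.03,"fingers":-1},
  {"dx":35,"dy":-25,"turn":0.03,"fingers":-1},
  {"dx":30,"dy":-25,"turn":0.03,"fingers":-1},
  {"dx":25,"dy":-25,"turn":0.02,"fingers":-1},
  {"fingers":-1},
  {"fingers":-1},
])

```text
invalid input at $.series[0]: expected keys fingers, dx, dy, dz, turn
```

Run:
```python
from h import *
s=get_state(); im=get_image("wrist"); c=cam(im,s); save(im,"w1.png")
Rm=R.from_quat(np.array(s["ee_rot"])[[1,2,3,0]]).as_matrix()
print(s["clock"],s["position"],Rm.round(3),s["qpos"].round(3),tips_ahead, -c[1].T@c[2])
for l in("red_key","blue_key","key_stand"):
    for m in masks_of(im,l)[:3]: print(l,round(m["p"],2),m["xy"],at_z(c,m["xy"],.112).round(3),m["region"].sum())
```

```text
0.8 [0.14658203 0.55602899 0.24234716] [[ 0.255  0.967  0.   ]
 [ 0.967 -0.255  0.   ]
 [ 0.    -0.    -1.   ]] [ 1.192  0.276  1.505  0.     1.361 -0.121] 0.011 [0.08198399 0.57315299 0.37432732]
key_stand 0.7 [153.4, 393.0] [0.318 0.322 0.112] 231
```

View pics/w1.png

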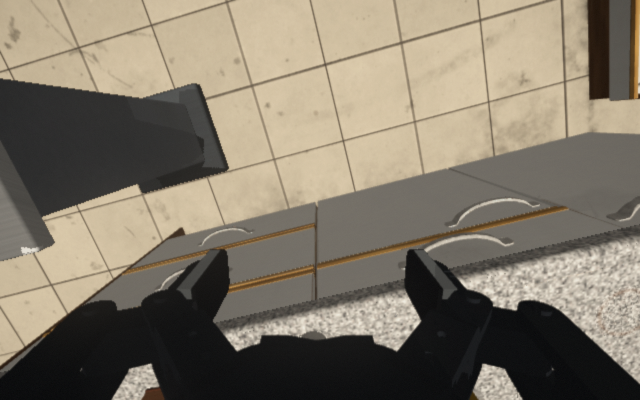

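The wrist picture shows the floor and the drawers, with the finger pads at about row 270. The move was refused because every row needs all five keys.

>>> play_rows([
  {"dx":35,"dy":-25,"dz":0,"turn":0.03,"fingers":-1},
  {"dx":35,"dy":-25,"dz":0,"turn":0.03,"fingers":-1},
  {"dx":35,"dy":-25,"dz":0,"turn":0.03,"fingers":-1},
  {"dx":35,"dy":-25,"dz":0,"turn":0.03,"fingers":-1},
  {"dx":35,"dy":-25,"dz":0,"turn":0.03,"fingers":-1},
  {"dx":35,"dy":-25,"dz":0,"turn":0.03,"fingers":-1},
  {"dx":35,"dy":-25,"dz":0,"turn":0.03,"fingers":-1},
  {"dx":35,"dy":-25,"dz":0,"turn":0.03,"fingers":-1},
  {"dx":30,"dy":-25,"dz":0,"turn":0.02,"fingers":-1},
  {"dx":0,"dy":0,"dz":0,"turn":0,"fingers":-1},
  {"dx":0,"dy":0,"dz":0,"turn":0,"fingers":-1},
])

```text
clock: 1.92
position: [0.4544, 0.3305, 0.2428]
ee_rot: [-0.001, 0.699, 0.715, 0.002]
contact_force: [-0.5, 0.3, 0.6]
width: 0.0855
```

```bash
cat > look.py <<'E'
from h import *
import sys
s=get_state(); im=get_image("wrist"); c=cam(im,s); save(im,sys.argv[1])
np.savez(sys.argv[1]+".npz",px=im["pixels"],K=c[0],R=c[1],t=c[2])
Rm=R.from_quat(np.array(s["ee_rot"])[[1,2,3,0]]).as_matrix()
print(s["clock"],s["position"].round(4),"yaw",np.arctan2(Rm[1,0],Rm[0,0]).round(4),s["qpos"].round(3),Rm[:,2].round(4))
z=float(sys.argv[2])
for l in sys.argv[3:]:
    for m in masks_of(im,l)[:3]:
        w=np.array([at_z(c,p[::-1],z)[:2] for p in np.argwhere(m["region"])],np.float32)
        print(l,round(m["p"],2),m["xy"],at_z(c,m["xy"],z).round(4),m["region"].sum(),"rect",cv2.minAreaRect(w))
E
python3 look.py w2.png .112 red_key blue_key key_stand
```

```text
1.9167 [0.4544 0.3305 0.2428] yaw 1.5933 [ 0.503  0.254  1.535  0.003  1.349 -1.091] [ 0.0018  0.0039 -1.    ]
red_key 0.86 [311.8, 178.2] [0.4367 0.326  0.112 ] 767 rect ((0.43821871280670166, 0.3260576128959656), (0.02570468559861183, 0.03367768973112106), 61.66731262207031)
red_key 0.71 [6.3, 369.4] [ 0.6552 -0.0029  0.112 ] 50 rect ((0.6549907326698303, -0.005526111461222172), (0.005149679258465767, 0.019507789984345436), 37.54098129272461)
red_key 0.67 [391.3, 166.2] [0.4243 0.3967 0.112 ] 741 rect ((0.4246343672275543, 0.3991815447807312), (0.03735233098268509, 0.02251708135008812), 48.637786865234375)
blue_key 0.75 [225.8, 172.9] [0.4336 0.2488 0.112 ] 979 rect ((0.43372809886932373, 0.24671156704425812), (0.02535446360707283, 0.040308039635419846), 32.04701232910156)
blue_key 0.55 [59.7, 236.1] [0.4977 0.0877 0.112 ] 19316 rect ((0.5119338631629944, 0.08353721350431442), (0.14035792648792267, 0.17129509150981903), 85.65048217773438)
key_stand 0.62 [272.5, 159.6] [0.4208 0.2909 0.112 ] 6421 rect ((0.4298810362815857, 0.2908017635345459), (0.12390997260808945, 0.05413157120347023), 86.68901824951172)
```

View pics/w2.png

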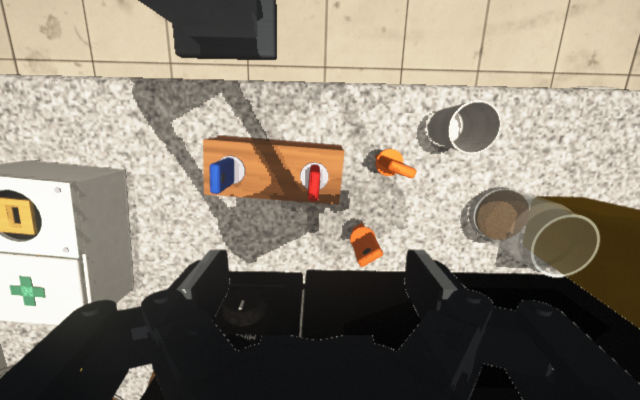

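Wrist view: blue key's collar at about (229,172), red's at (315,178), stand top corners at about (205,138), (343,151), (340,203). The box plug shows at (17,215). I'll compute positions from these and check with an overlay.

```bash
cat > ov.py <<'E'
from h import *
def fitoverlay(f,name,poly,crop,s):
    d=np.load(f); c=(d["K"],d["R"],d["t"]); a=cv2.cvtColor(d["px"],cv2.COLOR_RGB2BGR)
    x0,y0,x1,y1=crop; a=cv2.resize(a[y0:y1,x0:x1],None,fx=s,fy=s,interpolation=cv2.INTER_CUBIC)
    for P,col in poly:
        q=((proj(c,P)+.5-[x0,y0])*s-.5).round().astype(int)
        cv2.polylines(a,[q.reshape(-1,1,2)],True,col,1)
    cv2.imwrite("pics/"+name,a)
def frame(x,y,yaw,z): 
    C,S=np.cos(yaw),np.sin(yaw); return lambda p:[[x+C*u-S*v,y+S*u+C*v,z+w] for u,v,w in p]
def rect(hx,hy,z,cx=0,cy=0): return [(cx+i*hx,cy+j*hy,z) for i,j in((-1,-1),(1,-1),(1,1),(-1,1))]
def circ(r,z,cx=0,cy=0): return [(cx+r*np.cos(t),cy+r*np.sin(t),z) for t in np.linspace(0,6.28,40)]
E
python3 - <<'E'
from ov import *
d=np.load("w2.png.npz"); c=(d["K"],d["R"],d["t"])
r=at_z(c,(315,178),.060);b=at_z(c,(229,172),.060); print(r,b,np.linalg.norm(r-b))
v=r-b; yaw=np.arctan2(-v[0],v[1]); m=(r+b)/2; print("stand",m,yaw)
k=at_z(c,(17,215),.09); e=[at_z(c,p,.09) for p in((128,176),(0,163),(75,255))]; print("box",k,e)
F=frame(m[0],m[1],yaw,0)
g=(0,255,0);w=(255,255,0)
P=[(F(rect(.032,.077,.056)),g)]
for s in(-1,1): P+=[(F(circ(.0155,.060,0,s*.045)),w),(F(rect(.014,.005,.112,0,s*.045)),w)]
fitoverlay("w2.png.npz","ov1.png",P,(190,120,360,220),4)
E
```

```text
[0.44614903 0.32892791 0.06      ] [0.44169145 0.23657673 0.06      ] 0.09245869925538844
stand [0.44392024 0.28275232 0.06      ] -0.04823024947932935
box [0.48504441 0.02943919 0.09      ] [array([0.44264288, 0.14695823, 0.09      ]), array([0.43271584, 0.026166  , 0.09      ]), array([0.52795229, 0.07912572, 0.09      ])]
```

View pics/ov1.png

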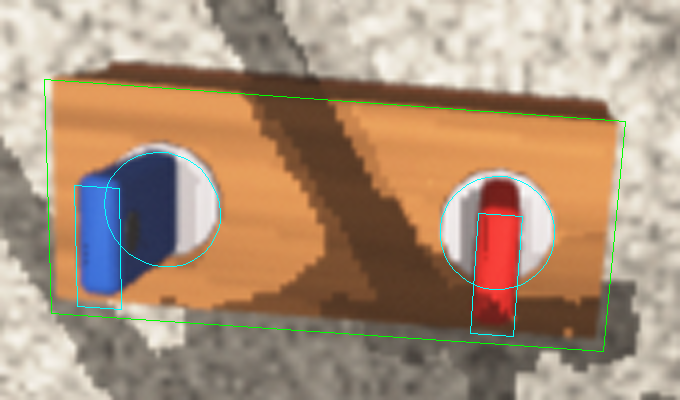

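The overlay fits to about 2 mm, with the true stand about 2 mm nearer the base. The red key is at about (0.4445, 0.328), with jaw yaw about 1.516.

>>> play_rows([
  {"dx":-5,"dy":-1,"dz":0,"turn":-0.04,"fingers":0},
  {"dx":-5,"dy":-1,"dz":0,"turn":-0.038,"fingers":0},
  {"dx":0,"dy":0,"dz":0,"turn":0,"fingers":0},
  {"dx":0,"dy":0,"dz":-25,"turn":0,"fingers":0},
  {"dx":0,"dy":0,"dz":-35,"turn":0,"fingers":0},
  {"dx":0,"dy":0,"dz":-35,"turn":0,"fingers":0},
  {"dx":0,"dy":0,"dz":-20,"turn":0,"fingers":0},
  {"dx":0,"dy":0,"dz":0,"turn":0,"fingers":0},
])

```text
clock: 2.78
position: [0.4348, 0.3405, 0.1289]
ee_rot: [-0.001, 0.718, 0.696, 0.008]
contact_force: [0.1, -1.0, -0.5]
width: 0.0428
```

```bash
python3 look.py w3.png .112 red_key
```

```text
2.7833 [0.4348 0.3405 0.1289] yaw 1.5396 [ 0.535  0.322  1.74   0.006  1.065 -1.007] [ 0.0106  0.0123 -0.9999]
red_key 0.73 [294.0, 240.7] [0.4296 0.3285 0.112 ] 2023 rect ((0.43454399704933167, 0.3308514356613159), (0.02205505594611168, 0.04445754364132881), 88.02652740478516)
red_key 0.72 [25.1, 308.3] [0.4659 0.1724 0.112 ] 8881 rect ((0.475675493478775, 0.17558690905570984), (0.03940631076693535, 0.12791968882083893), 71.92901611328125)
red_key 0.65 [414.3, 210.0] [0.4144 0.3928 0.112 ] 2104 rect ((0.41580137610435486, 0.3950461149215698), (0.04658431187272072, 0.020247958600521088), 42.974910736083984)
```

View pics/w3.png

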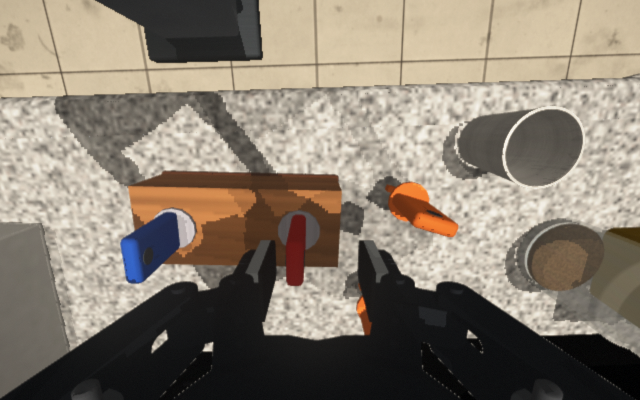

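Wrist view: the red bow at (295,250) lies between the jaws but left of centre, and the collar is at (299,232). The arm drifted about 12 mm in y, so I'll correct that with slower moves.

>>> play_rows([
  {"dx":4,"dy":-5,"dz":0,"turn":-0.012,"fingers":0},
  {"dx":4,"dy":-5,"dz":0,"turn":-0.012,"fingers":0},
  {"dx":2,"dy":-2,"dz":0,"turn":0,"fingers":0},
  {"dx":0,"dy":0,"dz":0,"turn":0,"fingers":0},
  {"dx":0,"dy":0,"dz":0,"turn":0,"fingers":0},
])

```text
clock: 3.3
position: [0.4522, 0.3316, 0.1398]
ee_rot: [0.002, 0.726, 0.687, 0.018]
contact_force: [-0.4, 0.1, -0.2]
width: 0.0428
```

```bash
python3 - <<'E'
from ov import *
d=np.load("w3.png.npz"); c=(d["K"],d["R"],d["t"])
print(at_z(c,(299,232),.060),at_z(c,(180,229),.060), at_z(c,(295,280),.112))
# red bow top front edge check
E
python3 look.py w4.png .112 red_key | head -2
```

```text
[0.44505885 0.32813965 0.06      ] [0.43973243 0.24283559 0.06      ] [0.45349238 0.32786581 0.112     ]
3.3 [0.4522 0.3316 0.1398] yaw 1.5154 [ 0.506  0.314  1.722  0.006  1.071 -1.012] [ 0.0287  0.0215 -0.9994]
red_key 0.68 [422.5, 180.0] [0.4202 0.3922 0.112 ] 1949 rect ((0.4200814962387085, 0.3938099443912506), (0.04544747993350029, 0.021121900528669357), 50.408424377441406)
```

```bash
python3 -c "
from rig import *
s=get_state();print(s['qd'].round(3),s['effort'].round(2),s['contact_force'],s['position'])"
```

```text
[0.006 0.005 0.013 0.003 0.001 0.   ] [-1.000e-01 -4.110e+01 -2.177e+01  1.000e-02 -1.900e-01 -0.000e+00] [-0.45813581  0.18900091  0.67346524] [0.45195459 0.33166937 0.1395824 ]
```

>>> play_rows([
  {"dx":0,"dy":0,"dz":0,"turn":0,"fingers":0},
  {"dx":0,"dy":0,"dz":0,"turn":0,"fingers":0},
])

```text
clock: 3.57
position: [0.452, 0.3316, 0.1399]
ee_rot: [0.002, 0.726, 0.687, 0.018]
contact_force: [0.9, 0.1, -0.0]
width: 0.0426
```

```bash
python3 -c "
from rig import *
s=get_state();print(s['qd'].round(3),s['qpos'].round(3),s['position'],s['ee_rot'])"
```

```text
[-0.001 -0.001  0.001  0.001  0.006  0.002] [ 0.506  0.313  1.722  0.006  1.071 -1.012] [0.45197672 0.33159038 0.13993332] [0.0019628  0.72643313 0.68700316 0.01782469]
```

The arm overshoots on abrupt stops, which left about a 2° tilt. I'll try a mirrored abrupt upward move to undo it, then descend gently.

>>> play_rows([
  {"dx":0,"dy":0,"dz":25,"turn":0,"fingers":0},
  {"dx":0,"dy":0,"dz":35,"turn":0,"fingers":0},
  {"dx":0,"dy":0,"dz":35,"turn":0,"fingers":0},
  {"dx":0,"dy":0,"dz":0,"turn":0,"fingers":0},
  {"dx":0,"dy":0,"dz":0,"turn":0,"fingers":0},
  {"dx":0,"dy":0,"dz":0,"turn":0,"fingers":0},
])

```text
clock: 4.07
position: [0.4494, 0.3308, 0.2367]
ee_rot: [0.001, 0.726, 0.687, 0.015]
contact_force: [-0.9, 0.8, -0.9]
width: 0.0429
```

```bash
cat > st.py <<'E'
from h import *
s=get_state(); M=R.from_quat(np.array(s["ee_rot"])[[1,2,3,0]]).as_matrix()
print(round(s["clock"],2),s["position"].round(4),"yaw",np.arctan2(M[1,0],M[0,0]).round(4),"toolz",M[:,2].round(4),"F",s["contact_force"].round(1),"M",s["moment"].round(2),"w",round(s["width"],4),"qd",abs(s["qd"]).max().round(3),"q",s["qpos"].round(3))
E
python3 st.py
```

```text
4.07 [0.4494 0.3308 0.2367] yaw 1.516 toolz [ 0.0234  0.0192 -0.9995] F [-0.9  0.8 -0.9] M [ 0.01 -0.02 -0.01] w 0.0429 qd 0.019 q [ 0.506  0.238  1.573  0.006  1.301 -1.011]
```

>>> play_rows([
  {"dx":-26,"dy":-14,"dz":0,"turn":0,"fingers":0},
  {"dx":-26,"dy":-14,"dz":0,"turn":0,"fingers":0},
  {"dx":0,"dy":0,"dz":0,"turn":0,"fingers":0},
  {"dx":0,"dy":0,"dz":0,"turn":0,"fingers":0},
  {"dx":0,"dy":0,"dz":0,"turn":0,"fingers":0},
])

```text
clock: 4.48
position: [0.3934, 0.3008, 0.2305]
ee_rot: [-0.0, 0.726, 0.687, 0.01]
contact_force: [0.5, 0.2, 0.3]
width: 0.0425
```

```bash
python3 st.py
```

```text
4.48 [0.3934 0.3008 0.2305] yaw 1.516 toolz [ 0.0149  0.0146 -0.9998] F [0.5 0.2 0.3] M [0.01 0.04 0.05] w 0.0425 qd 0.027 q [ 0.508  0.152  1.701  0.006  1.268 -1.009]
```

>>> play_rows([
  {"dx":9,"dy":5,"dz":0,"turn":0,"fingers":0},
  {"dx":17,"dy":9,"dz":0,"turn":0,"fingers":0},
  {"dx":17,"dy":9,"dz":0,"turn":0,"fingers":0},
  {"dx":9,"dy":5,"dz":0,"turn":0,"fingers":0},
  {"dx":3,"dy":2,"dz":0,"turn":0,"fingers":0},
  {"dx":0,"dy":0,"dz":0,"turn":0,"fingers":0},
  {"dx":0,"dy":0,"dz":0,"turn":0,"fingers":0},
])

```text
clock: 5.07
position: [0.4562, 0.3348, 0.2266]
ee_rot: [-0.0, 0.726, 0.687, 0.009]
contact_force: [-0.4, -0.4, -0.3]
width: 0.0426
```

```bash
python3 st.py
```

```text
5.07 [0.4562 0.3348 0.2266] yaw 1.5155 toolz [ 0.0129  0.0135 -0.9998] F [-0.4 -0.4 -0.3] M [-0.02 -0.    0.04] w 0.0426 qd 0.018 q [ 0.507  0.262  1.565  0.006  1.297 -1.01 ]
```

>>> play_rows([
  {"dx":-30,"dy":-17,"dz":0,"turn":0,"fingers":0},
  {"dx":-32,"dy":-18,"dz":0,"turn":0,"fingers":0},
  {"dx":-32,"dy":-18,"dz":0,"turn":0,"fingers":0},
  {"dx":0,"dy":0,"dz":0,"turn":0,"fingers":0},
  {"dx":0,"dy":0,"dz":0,"turn":0,"fingers":0},
  {"dx":0,"dy":0,"dz":0,"turn":0,"fingers":0},
])

```text
clock: 5.57
position: [0.355, 0.2778, 0.2237]
ee_rot: [-0.001, 0.726, 0.687, 0.006]
contact_force: [-0.3, -0.3, -1.3]
width: 0.0426
```

```bash
python3 st.py
```

```text
5.57 [0.355  0.2778 0.2237] yaw 1.5156 toolz [ 0.0066  0.01   -0.9999] F [-0.3 -0.3 -1.3] M [ 0.03  0.04 -0.02] w 0.0426 qd 0.022 q [ 0.505  0.094  1.788  0.006  1.249 -1.012]
```

>>> play_rows([
  {"dx":9,"dy":5,"dz":0,"turn":0,"fingers":0},
  {"dx":18,"dy":10,"dz":0,"turn":0,"fingers":0},
  {"dx":24,"dy":13.5,"dz":0,"turn":0,"fingers":0},
  {"dx":18,"dy":10,"dz":0,"turn":0,"fingers":0},
  {"dx":9,"dy":5,"dz":0,"turn":0,"fingers":0},
  {"dx":3,"dy":2,"dz":0,"turn":0,"fingers":0},
  {"dx":0,"dy":0,"dz":-7,"turn":0,"fingers":0},
  {"dx":0,"dy":0,"dz":-14,"turn":0,"fingers":0},
  {"dx":0,"dy":0,"dz":-18,"turn":0,"fingers":0},
  {"dx":0,"dy":0,"dz":-18,"turn":0,"fingers":0},
  {"dx":0,"dy":0,"dz":-12,"turn":0,"fingers":0},
  {"dx":0,"dy":0,"dz":-6,"turn":0,"fingers":0},
  {"dx":0,"dy":0,"dz":-2,"turn":0,"fingers":0},
  {"dx":0,"dy":0,"dz":0,"turn":0,"fingers":0},
])

```text
clock: 6.73
position: [0.4489, 0.3303, 0.1408]
ee_rot: [-0.001, 0.726, 0.687, 0.009]
contact_force: [-0.4, 1.3, 1.0]
width: 0.0427
```

```bash
python3 st.py
```

```text
6.73 [0.4489 0.3303 0.1408] yaw 1.5152 toolz [ 0.0122  0.0131 -0.9998] F [-0.4  1.3  1. ] M [-0.02 -0.03  0.01] w 0.0427 qd 0.003 q [ 0.506  0.317  1.714  0.006  1.094 -1.012]
```

>>> play_rows([
  {"dx":-3,"dy":-1,"dz":0,"turn":0,"fingers":0},
  {"dx":-1,"dy":-1,"dz":-4,"turn":0,"fingers":0},
  {"dx":0,"dy":0,"dz":-8,"turn":0,"fingers":0},
  {"dx":0,"dy":0,"dz":-10,"turn":0,"fingers":0},
  {"dx":0,"dy":0,"dz":-10,"turn":0,"fingers":0},
  {"dx":0,"dy":0,"dz":-10,"turn":0,"fingers":0},
  {"dx":0,"dy":0,"dz":-10,"turn":0,"fingers":0},
  {"dx":0,"dy":0,"dz":-6,"turn":0,"fingers":0},
  {"dx":0,"dy":0,"dz":-3,"turn":0,"fingers":0},
  {"dx":0,"dy":0,"dz":-1,"turn":0,"fingers":0},
  {"dx":0,"dy":0,"dz":0,"turn":0,"fingers":0},
])

```text
clock: 7.65
position: [0.4457, 0.3289, 0.0761]
ee_rot: [0.0, 0.726, 0.687, 0.012]
contact_force: [0.1, -0.2, 0.2]
width: 0.0428
```

```bash
python3 look.py w5.png .112 red_key; python3 st.py
```

```text
7.65 [0.4457 0.3289 0.0761] yaw 1.5156 [ 0.507  0.377  1.81   0.007  0.93  -1.013] [ 0.0185  0.0166 -0.9997]
red_key 0.86 [312.6, 261.4] [0.4259 0.3279 0.112 ] 3903 rect ((0.4333841800689697, 0.3278293311595917), (0.01899946667253971, 0.0468856543302536), 86.05378723144531)
red_key 0.59 [439.8, 367.3] [0.4764 0.3764 0.112 ] 921 rect ((0.4802069067955017, 0.3769601881504059), (0.03679714724421501, 0.008130436763167381), 34.603233337402344)
red_key 0.39 [587.0, 123.8] [0.3835 0.4169 0.112 ] 10241 rect ((0.38856491446495056, 0.4151580333709717), (0.035533640533685684, 0.0422666035592556), 7.278209686279297)
7.75 [0.446  0.329  0.0766] yaw 1.5156 toolz [ 0.0193  0.0171 -0.9997] F [ 0.3  0.2 -0.5] M [ 0.01 -0.01 -0.02] w 0.0428 qd 0.008 q [ 0.507  0.377  1.809  0.007  0.931 -1.013]
```

View pics/w5.png

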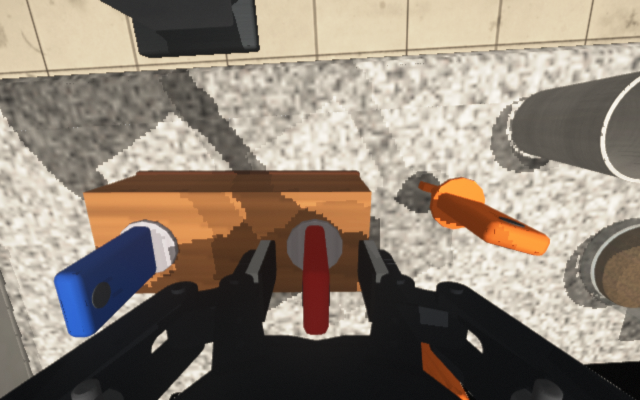

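The red key is centred between the jaws (bow at (315,280), collar at (315,247)), so I close on it.

>>> play_rows([
  {"dx":0,"dy":0,"dz":0,"turn":0,"fingers":1},
  {"dx":0,"dy":0,"dz":0,"turn":0,"fingers":1},
  {"dx":0,"dy":0,"dz":0,"turn":0,"fingers":1},
  {"dx":0,"dy":0,"dz":0,"turn":0,"fingers":1},
  {"dx":0,"dy":0,"dz":0,"turn":0,"fingers":1},
  {"dx":0,"dy":0,"dz":0,"turn":0,"fingers":1},
], squeeze=70)

```text
clock: 8.25
position: [0.4467, 0.3283, 0.0784]
ee_rot: [0.002, 0.726, 0.688, 0.013]
contact_force: [-0.1, 0.1, -0.9]
width: 0.0091
```

```bash
python3 st.py
```

```text
8.25 [0.4467 0.3283 0.0784] yaw 1.5165 toolz [ 0.0218  0.0162 -0.9996] F [-0.1  0.1 -0.9] M [-0.17  0.03 -0.02] w 0.0091 qd 0.002 q [ 0.506  0.374  1.808  0.004  0.933 -1.013]
```

>>> play_rows([
  {"dx":0,"dy":0,"dz":4,"turn":0,"fingers":1},
  {"dx":0,"dy":0,"dz":8,"turn":0,"fingers":1},
  {"dx":0,"dy":0,"dz":12,"turn":0,"fingers":1},
  {"dx":0,"dy":0,"dz":14,"turn":0,"fingers":1},
  {"dx":0,"dy":0,"dz":16,"turn":0,"fingers":1},
  {"dx":0,"dy":0,"dz":16,"turn":0,"fingers":1},
  {"dx":0,"dy":0,"dz":14,"turn":0,"fingers":1},
  {"dx":0,"dy":0,"dz":10,"turn":0,"fingers":1},
  {"dx":0,"dy":0,"dz":6,"turn":0,"fingers":1},
  {"dx":0,"dy":0,"dz":2,"turn":0,"fingers":1},
  {"dx":0,"dy":0,"dz":0,"turn":0,"fingers":1},
  {"dx":0,"dy":0,"dz":0,"turn":0,"fingers":1},
])

```text
clock: 9.25
position: [0.4478, 0.3306, 0.191]
ee_rot: [0.001, 0.726, 0.687, 0.018]
contact_force: [-0.8, -0.3, -1.8]
width: 0.009
```

```bash
python3 st.py
python3 - <<'E'
from h import *
# box pose from both fixed cameras + wrist
for n in("scene","top"):
    im=get_image(n); c=cam(im)
    np.savez(n+".npz",px=im["pixels"],K=c[0],R=c[1],t=c[2])
    h=cv2.cvtColor(im["pixels"],cv2.COLOR_RGB2HSV)
    for m in masks_of(im,"lock_plug")[:1]:
        b=m["region"]; w=np.array([at_z(c,p[::-1],.09)[:2] for p in np.argwhere(b)],np.float32); print(n,"plug",m["xy"],at_z(c,m["xy"],.09).round(4),b.sum(),cv2.minAreaRect(w))
    # green cross
    g=(h[...,0]>40)&(h[...,0]<85)&(h[...,1]>100); 
    k,l,st,ce=cv2.connectedComponentsWithStats(g.astype(np.uint8))
    for i in range(1,k):
        if st[i,4]>30: print(n,"green",ce[i].round(1),at_z(c,ce[i],.09).round(4),st[i,4])
E
```

```text
9.25 [0.4478 0.3306 0.191 ] yaw 1.5162 toolz [ 0.0279  0.0227 -0.9994] F [-0.8 -0.3 -1.8] M [ 0.05 -0.01  0.05] w 0.009 qd 0.003 q [ 0.507  0.264  1.655  0.007  1.187 -1.011]
scene plug [364.7, 266.1] [0.4828 0.0173 0.09  ] 259 ((0.4821169972419739, 0.022957082837820053), (0.040321674197912216, 0.03937048837542534), 86.84677124023438)
scene green [372.9 102.2] [1.1624 0.5977 0.09  ] 116
scene green [391.8 245.8] [0.5698 0.018  0.09  ] 73
top plug [423.5, 228.2] [0.4903 0.0251 0.09  ] 219 ((0.4856904447078705, 0.026501690968871117), (0.036159172654151917, 0.04096176475286484), 88.20230865478516)
```

>>> play_rows([
  {"dx":0,"dy":0,"dz":5,"turn":0,"fingers":1},
  {"dx":1,"dy":-8,"dz":7,"turn":0,"fingers":1},
  {"dx":2,"dy":-16,"dz":5,"turn":0,"fingers":1},
  {"dx":3,"dy":-24,"dz":0,"turn":0,"fingers":1},
  {"dx":4,"dy":-30,"dz":0,"turn":0,"fingers":1},
  {"dx":4,"dy":-30,"dz":0,"turn":0,"fingers":1},
  {"dx":4,"dy":-30,"dz":0,"turn":0,"fingers":1},
  {"dx":4,"dy":-30,"dz":0,"turn":0,"fingers":1},
  {"dx":4,"dy":-30,"dz":0,"turn":0,"fingers":1},
  {"dx":3,"dy":-30,"dz":0,"turn":0,"fingers":1},
  {"dx":3,"dy":-24,"dz":0,"turn":0,"fingers":1},
  {"dx":2,"dy":-18,"dz":0,"turn":0,"fingers":1},
  {"dx":1,"dy":-12,"dz":0,"turn":0,"fingers":1},
  {"dx":0,"dy":-8,"dz":0,"turn":0,"fingers":1},
  {"dx":0,"dy":-4,"dz":0,"turn":0,"fingers":1},
  {"dx":0,"dy":0,"dz":0,"turn":0,"fingers":1},
  {"dx":0,"dy":0,"dz":0,"turn":0,"fingers":1},
])

```text
clock: 10.87
position: [0.4818, 0.0167, 0.2135]
ee_rot: [0.004, 0.725, 0.688, 0.017]
contact_force: [0.0, -0.5, -0.3]
width: 0.0093
```

```bash
python3 st.py; python3 look.py w6.png .09 lock_plug medicine_box red_key
```

```text
10.87 [0.4818 0.0167 0.2135] yaw 1.5186 toolz [ 0.0301  0.0168 -0.9994] F [ 0.  -0.5 -0.3] M [-0.03  0.   -0.04] w 0.0093 qd 0.004 q [-0.125  0.139  1.762  0.022  1.213 -1.651]
10.8667 [0.4818 0.0167 0.2135] yaw 1.5186 [-0.125  0.139  1.762  0.022  1.213 -1.651] [ 0.0301  0.0168 -0.9994]
lock_plug 0.87 [328.7, 193.7] [0.4807 0.0296 0.09  ] 1282 rect ((0.48524752259254456, 0.026000116020441055), (0.03558793291449547, 0.03630431741476059), 86.36981201171875)
medicine_box 0.72 [329.9, 193.9] [0.481  0.0306 0.09  ] 13445 rect ((0.504280149936676, 0.023474734276533127), (0.12188687175512314, 0.13551710546016693), 85.20101928710938)
red_key 0.79 [629.4, 191.5] [0.494  0.3011 0.09  ] 280 rect ((0.49496716260910034, 0.3007075786590576), (0.028567582368850708, 0.01266486756503582), 72.83387756347656)
red_key 0.63 [313.7, 263.3] [0.5488 0.0125 0.09  ] 3338 rect ((0.5578542947769165, 0.013873523101210594), (0.0507148914039135, 0.1310269981622696), 86.2033462524414)
```

View pics/w6.png

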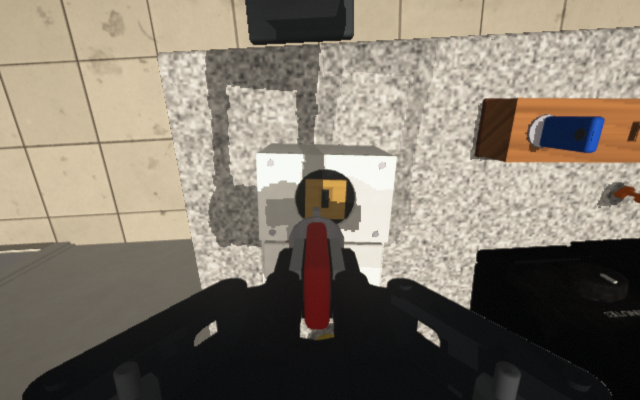

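The keyhole shows at about (326,198) and the held key's collar at (316,235). I'll measure these more closely with an overlay.

Run:
```python
from ov import *
d=np.load("w6.png.npz"); c=(d["K"],d["R"],d["t"])
px=d["px"]; h=cv2.cvtColor(px,cv2.COLOR_RGB2HSV)
y=((h[...,0]>12)&(h[...,0]<32)&(h[...,1]>110)&(h[...,2]>90)); y[:,:290]=0;y[:,365:]=0;y[:165]=0;y[225:]=0
pts=np.array([at_z(c,p[::-1],.09)[:2] for p in np.argwhere(y)],np.float32); print(y.sum(),cv2.minAreaRect(pts))
e=[at_z(c,p,.09) for p in((257,153),(396,157),(262,241),(391,244))];print(np.array(e).round(4))
v=e[1]-e[0];print("yaw front edge",np.arctan2(-v[0],v[1]))
bx,by,yaw=.4855,.026,-.055
F=frame(bx,by,yaw,.09); g=(0,255,0); w=(255,255,0)
P=[(F(rect(.018,.018,0)),g),(F(rect(.0088,.0033,0)),w),(F(rect(.04,.06,0,0)),g)]
# held key
s=get_state(); o=s["position"]-[0,0,.0224]; Fk=frame(o[0],o[1],s_yaw:=1.5186-np.pi/2,o[2]); r=(255,0,255)
P+=[(Fk(circ(.0155,0)),r),(Fk(circ(.0155,.004)),r),(Fk(rect(.008,.0025,-.036)),r),(Fk(rect(.014,.005,.056)),r)]
fitoverlay("w6.png.npz","ov2.png",P,(245,140,405,260),5)
```

```text
1250 ((0.4851265847682953, 0.02627282403409481), (0.035802531987428665, 0.0360245406627655), 83.88014221191406)
[[ 0.4415 -0.0299  0.09  ]
 [ 0.4513  0.0887  0.09  ]
 [ 0.5228 -0.0343  0.09  ]
 [ 0.533   0.0862  0.09  ]]
yaw front edge -0.08277356487374735
```

View pics/ov2.png

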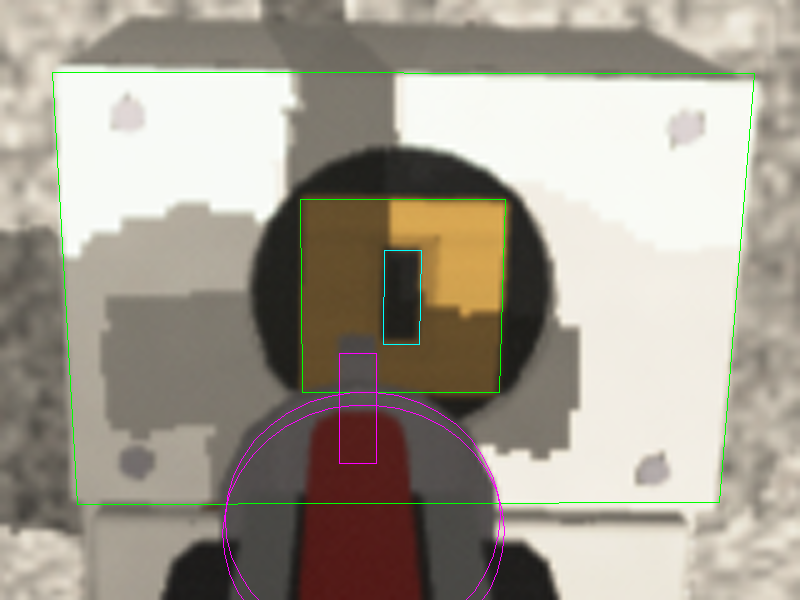

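The overlay fits: keyhole at (0.4855, 0.026), box yaw about -0.075, and the key tip about 1 mm nearer the base than the TCP. I'll move to just above the mouth.

>>> play_rows([
  {"dx":1,"dy":2,"dz":0,"turn":-0.01,"fingers":1},
  {"dx":1.7,"dy":3.3,"dz":0,"turn":-0.012,"fingers":1},
  {"dx":1,"dy":3,"dz":0,"turn":0,"fingers":1},
  {"dx":0,"dy":1,"dz":-4,"turn":0,"fingers":1},
  {"dx":0,"dy":0,"dz":-8,"turn":0,"fingers":1},
  {"dx":0,"dy":0,"dz":-10,"turn":0,"fingers":1},
  {"dx":0,"dy":0,"dz":-9,"turn":0,"fingers":1},
  {"dx":0,"dy":0,"dz":-6,"turn":0,"fingers":1},
  {"dx":0,"dy":0,"dz":-4,"turn":0,"fingers":1},
  {"dx":0,"dy":0,"dz":-2,"turn":0,"fingers":1},
  {"dx":0,"dy":0,"dz":0,"turn":0,"fingers":1},
  {"dx":0,"dy":0,"dz":0,"turn":0,"fingers":1},
])

```text
clock: 12.07
position: [0.4849, 0.0305, 0.1649]
ee_rot: [0.003, 0.732, 0.682, 0.016]
contact_force: [-0.2, -0.3, -1.0]
width: 0.0091
```

```bash
python3 st.py
cat > close.py <<'E'
from ov import *
import sys
im=None; s=get_state(); im=get_image("wrist"); c=cam(im,s)
np.savez("cl.npz",px=im["pixels"],K=c[0],R=c[1],t=c[2])
M=R.from_quat(np.array(s["ee_rot"])[[1,2,3,0]]).as_matrix(); ky=np.arctan2(M[1,0],M[0,0])-np.pi/2
F=frame(.4855,.026,-.075,.09); g=(0,255,0); w=(255,255,0); r=(255,0,255)
o=s["position"]-[.001,0,.0224]; Fk=frame(o[0],o[1],ky,o[2])
P=[(F(rect(.018,.018,0)),g),(F(rect(.0088,.0033,0)),w),(Fk(circ(.0155,0)),r),(Fk(rect(.008,.0025,-.036)),r)]
u,v=proj(c,[.4855,.026,.09])[0]; x0=int(np.clip(u-70,0,500)); y0=int(np.clip(v-45,0,290))
fitoverlay("cl.npz",sys.argv[1],P,(x0,y0,x0+140,y0+110),5)
E
python3 close.py ov3.png
```

```text
12.07 [0.4849 0.0305 0.1649] yaw 1.5003 toolz [ 0.0275  0.017  -0.9995] F [-0.2 -0.3 -1. ] M [-0.02  0.02  0.03] w 0.0091 qd 0.004 q [-0.095  0.188  1.832  0.022  1.096 -1.605]
```

View pics/ov3.png

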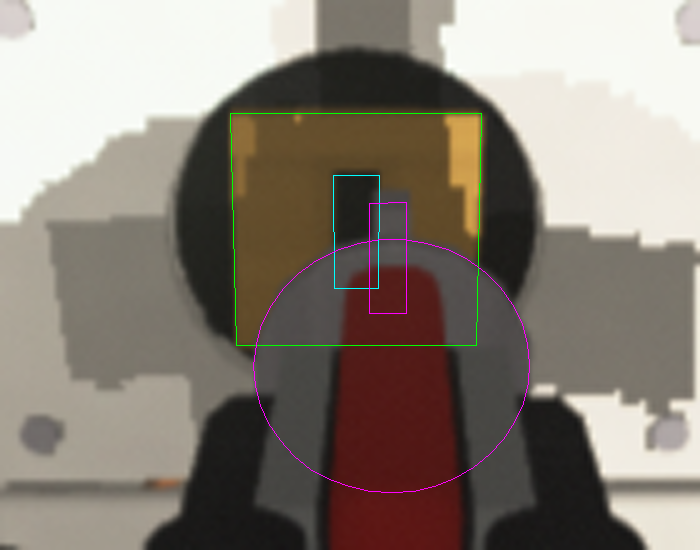

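The tip is 5 mm off in y and about 1.5 mm in x, so I correct that.

>>> play_rows([
  {"dx":0.5,"dy":-1.5,"dz":0,"turn":0,"fingers":1},
  {"dx":0.7,"dy":-2,"dz":0,"turn":0,"fingers":1},
  {"dx":0.3,"dy":-1,"dz":0,"turn":0,"fingers":1},
  {"dx":0,"dy":0,"dz":0,"turn":0,"fingers":1},
  {"dx":0,"dy":0,"dz":0,"turn":0,"fingers":1},
])

```text
clock: 12.53
position: [0.4879, 0.0251, 0.1666]
ee_rot: [0.005, 0.732, 0.681, 0.017]
contact_force: [1.0, -0.6, -0.8]
width: 0.009
```

```bash
python3 st.py
```

```text
12.53 [0.4879 0.0251 0.1666] yaw 1.5 toolz [ 0.0313  0.0164 -0.9994] F [ 1.  -0.6 -0.8] M [-0.03  0.    0.  ] w 0.009 qd 0.005 q [-0.105  0.188  1.827  0.022  1.097 -1.615]
```

>>> play_rows([
  {"dx":-0.7,"dy":0.2,"dz":-1,"turn":0,"fingers":1},
  {"dx":-0.7,"dy":0.2,"dz":-2,"turn":0,"fingers":1},
  {"dx":0,"dy":0,"dz":-3,"turn":0,"fingers":1},
  {"dx":0,"dy":0,"dz":-3,"turn":0,"fingers":1},
  {"dx":0,"dy":0,"dz":-2,"turn":0,"fingers":1},
  {"dx":0,"dy":0,"dz":-1,"turn":0,"fingers":1},
  {"dx":0,"dy":0,"dz":0,"turn":0,"fingers":1},
])

```text
clock: 13.12
position: [0.4861, 0.0257, 0.1533]
ee_rot: [0.005, 0.732, 0.681, 0.017]
contact_force: [0.3, 0.4, -0.8]
width: 0.009
```

```bash
python3 st.py; python3 close.py ov4.png
```

```text
13.12 [0.4861 0.0257 0.1533] yaw 1.5 toolz [ 0.0312  0.0166 -0.9994] F [ 0.3  0.4 -0.8] M [ 0.02  0.03 -0.06] w 0.009 qd 0.003 q [-0.105  0.199  1.85   0.023  1.063 -1.615]
```

View pics/ov4.png

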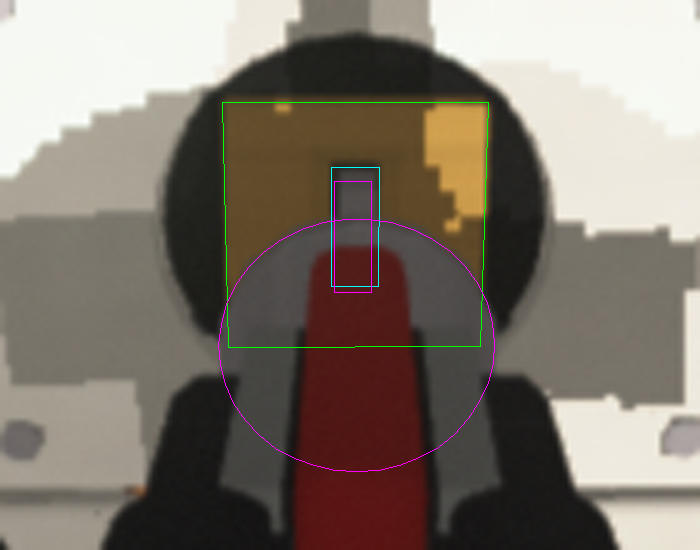

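The blade is in line with the mouth, with the tip inside the keyway outline. Now I push down.

>>> play_rows([
  {"dx":0,"dy":0,"dz":-2,"turn":0,"fingers":1},
  {"dx":0,"dy":0,"dz":-2,"turn":0,"fingers":1},
  {"dx":0,"dy":0,"dz":-2,"turn":0,"fingers":1},
  {"dx":0,"dy":0,"dz":-2,"turn":0,"fingers":1},
])

```text
clock: 13.5
position: [0.4869, 0.0256, 0.1453]
ee_rot: [0.005, 0.732, 0.681, 0.018]
contact_force: [0.5, 0.5, 0.2]
width: 0.0097
```

```bash
python3 st.py
```

```text
13.5 [0.4869 0.0256 0.1453] yaw 1.5 toolz [ 0.0329  0.0164 -0.9993] F [0.5 0.5 0.2] M [ 0.05  0.03 -0.01] w 0.0097 qd 0.066 q [-0.105  0.207  1.862  0.023  1.041 -1.616]
```

>>> play_rows([
  {"dx":-0.3,"dy":0,"dz":-3,"turn":0,"fingers":1},
  {"dx":-0.3,"dy":0,"dz":-3,"turn":0,"fingers":1},
  {"dx":0,"dy":0,"dz":-4,"turn":0,"fingers":1},
  {"dx":0,"dy":0,"dz":-4,"turn":0,"fingers":1},
])

```text
clock: 13.83
position: [0.4881, 0.026, 0.1341]
ee_rot: [0.007, 0.732, 0.681, 0.02]
contact_force: [-0.7, -0.1, -0.5]
width: 0.0091
```

```bash
python3 st.py
```

```text
13.83 [0.4881 0.026  0.1341] yaw 1.4998 toolz [ 0.0382  0.0172 -0.9991] F [-0.7 -0.1 -0.5] M [-0.07  0.19  0.  ] w 0.0091 qd 0.121 q [-0.105  0.218  1.88   0.025  1.007 -1.617]
```

>>> play_rows([
  {"dx":-0.6,"dy":0,"dz":-3,"turn":0,"fingers":1},
  {"dx":-0.5,"dy":0,"dz":-3,"turn":0,"fingers":1},
  {"dx":-0.5,"dy":0,"dz":-3,"turn":0,"fingers":1},
  {"dx":-0.3,"dy":0,"dz":-3,"turn":0,"fingers":1},
])

```text
clock: 14.17
position: [0.4867, 0.026, 0.121]
ee_rot: [0.007, 0.732, 0.681, 0.021]
contact_force: [0.8, 0.1, 1.5]
width: 0.0092
```

```bash
python3 st.py
```

```text
14.17 [0.4867 0.026  0.121 ] yaw 1.4998 toolz [ 0.0403  0.017  -0.999 ] F [0.8 0.1 1.5] M [-0.04 -0.18 -0.04] w 0.0092 qd 0.116 q [-0.105  0.23   1.903  0.026  0.97  -1.619]
```

>>> play_rows([
  {"dx":0,"dy":0,"dz":-4,"turn":0,"fingers":1},
  {"dx":0,"dy":0,"dz":-4,"turn":0,"fingers":1},
  {"dx":0,"dy":0,"dz":-4,"turn":0,"fingers":1},
  {"dx":0,"dy":0,"dz":-4,"turn":0,"fingers":1},
])

```text
clock: 14.5
position: [0.4888, 0.0261, 0.1113]
ee_rot: [0.009, 0.732, 0.681, 0.022]
contact_force: [-14.3, 0.0, 55.3]
width: 0.009
```

```bash
python3 st.py
```

```text
14.5 [0.4888 0.0261 0.1113] yaw 1.5001 toolz [ 0.0454  0.0171 -0.9988] F [-14.3   0.   55.3] M [-0.12  2.67  0.03] w 0.009 qd 0.02 q [-0.105  0.242  1.916  0.027  0.94  -1.62 ]
```

The collar is seated: the force rose to 55 N at z 0.111 and home was expected at 0.112. I turn clockwise now while keeping light downward pressure.

>>> play_rows([
  {"dx":-1,"dy":0,"dz":-1.5,"turn":0,"fingers":1},
  {"dx":-0.5,"dy":0,"dz":-1.5,"turn":-0.05,"fingers":1},
  {"dx":0,"dy":0,"dz":-1.5,"turn":-0.08,"fingers":1},
  {"dx":0,"dy":0,"dz":-1.5,"turn":-0.08,"fingers":1},
], squeeze=90)

```text
clock: 14.83
position: [0.4884, 0.0253, 0.1118]
ee_rot: [0.014, 0.801, 0.598, 0.023]
contact_force: [-3.5, -0.2, 15.4]
width: 0.0091
```

```bash
python3 st.py
```

```text
14.83 [0.4884 0.0253 0.1118] yaw 1.2838 toolz [ 0.0533  0.004  -0.9986] F [-3.5 -0.2 15.4] M [-0.1   0.91  0.03] w 0.0091 qd 1.061 q [-0.097  0.238  1.922  0.011  0.93  -1.387]
```

>>> play_rows([
  {"dx":-0.5,"dy":0,"dz":-1.5,"turn":-0.09,"fingers":1},
  {"dx":-0.3,"dy":0,"dz":-1.5,"turn":-0.09,"fingers":1},
  {"dx":-0.3,"dy":0,"dz":-1.5,"turn":-0.09,"fingers":1},
  {"dx":-0.3,"dy":0,"dz":-1.5,"turn":-0.09,"fingers":1},
  {"dx":-0.3,"dy":0,"dz":-1.5,"turn":-0.09,"fingers":1},
])

```text
clock: 15.25
position: [0.4875, 0.0241, 0.1119]
ee_rot: [0.022, 0.918, 0.395, 0.02]
contact_force: [-3.1, 0.4, 13.7]
width: 0.0091
```

```bash
python3 st.py
```

```text
15.25 [0.4875 0.0241 0.1119] yaw 0.8131 toolz [ 0.0538 -0.0248 -0.9982] F [-3.1  0.4 13.7] M [-0.02  0.78  0.07] w 0.0091 qd 1.216 q [-0.078  0.237  1.923 -0.026  0.926 -0.876]
```

>>> play_rows([
  {"dx":-0.3,"dy":0.3,"dz":-1.5,"turn":-0.09,"fingers":1},
  {"dx":-0.3,"dy":0.3,"dz":-1.5,"turn":-0.09,"fingers":1},
  {"dx":-0.3,"dy":0.3,"dz":-1.5,"turn":-0.09,"fingers":1},
  {"dx":-0.3,"dy":0.3,"dz":-1.5,"turn":-0.09,"fingers":1},
  {"dx":-0.3,"dy":0.3,"dz":-1.5,"turn":-0.09,"fingers":1},
  {"dx":-0.3,"dy":0.3,"dz":-1.5,"turn":-0.09,"fingers":1},
])

```text
clock: 15.75
position: [0.486, 0.0234, 0.112]
ee_rot: [0.031, 0.992, 0.124, 0.014]
contact_force: [-2.7, -1.2, 14.1]
width: 0.0093
```

```bash
python3 st.py
```

```text
15.75 [0.486  0.0234 0.112 ] yaw 0.2484 toolz [ 0.035  -0.0572 -0.9977] F [-2.7 -1.2 14.1] M [-0.01  0.77  0.04] w 0.0093 qd 1.196 q [-0.055  0.245  1.911 -0.068  0.948 -0.264]
```

>>> play_rows([
  {"dx":-0.2,"dy":0.4,"dz":-1.5,"turn":-0.09,"fingers":1},
  {"dx":-0.2,"dy":0.4,"dz":-1.5,"turn":-0.09,"fingers":1},
  {"dx":0,"dy":0.4,"dz":-1.5,"turn":-0.08,"fingers":1},
  {"dx":0,"dy":0.4,"dz":-1.5,"turn":-0.06,"fingers":1},
  {"dx":0,"dy":0.2,"dz":-1.5,"turn":-0.05,"fingers":1},
  {"dx":0,"dy":0,"dz":-1.5,"turn":-0.03,"fingers":1},
])

```text
clock: 16.25
position: [0.4849, 0.0235, 0.1121]
ee_rot: [0.035, 0.996, -0.086, 0.008]
contact_force: [-3.7, -0.1, 14.3]
width: 0.0086
```

```bash
python3 st.py
python3 - <<'E'
from h import *
im=get_image("scene"); save(im,"s2.png",(300,180,460,320),4)
E
```

```text
16.25 [0.4849 0.0235 0.1121] yaw -0.1722 toolz [ 0.0098 -0.0718 -0.9974] F [-3.7 -0.1 14.3] M [ 0.22  0.61 -0.01] w 0.0086 qd 0.377 q [-0.043  0.256  1.894 -0.086  0.98   0.178]
```

View pics/s2.png

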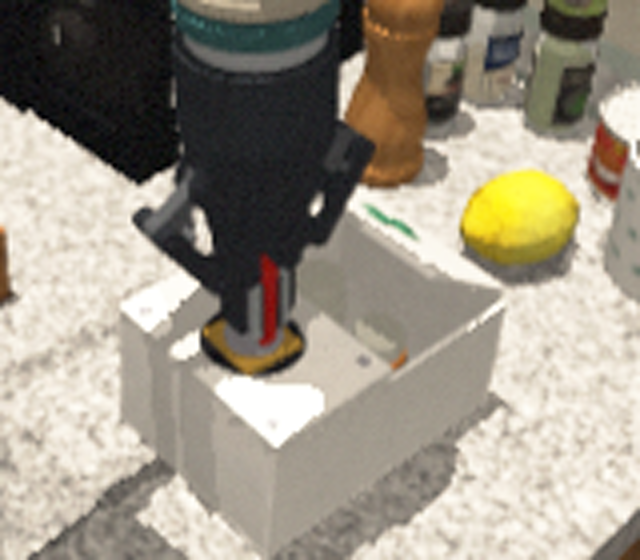

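The lid is clearly raised, with the key held in the plug (picture at (265,300)). I'll settle the arm, keep a light push, and check the lid angle numerically.

>>> play_rows([
  {"dx":0,"dy":0.2,"dz":-1.5,"turn":-0.02,"fingers":1},
  {"dx":0,"dy":0,"dz":-1.5,"turn":-0.02,"fingers":1},
  {"dx":0,"dy":0,"dz":-1,"turn":-0.01,"fingers":1},
  {"dx":0,"dy":0,"dz":-1,"turn":-0.01,"fingers":1},
])

```text
clock: 16.63
position: [0.4845, 0.0238, 0.1122]
ee_rot: [0.036, 0.992, -0.118, 0.008]
contact_force: [-2.3, 0.2, 9.8]
width: 0.009
```

```bash
python3 st.py
python3 - <<'E'
from ov import *
import time
for n in("scene","top"):
    im=get_image(n); c=cam(im); h=cv2.cvtColor(im["pixels"],cv2.COLOR_RGB2HSV)
    g=((h[...,0]>40)&(h[...,0]<95)&(h[...,1]>100)).astype(np.uint8); k,l,st,ce=cv2.connectedComponentsWithStats(g)
    print(n,"green",[(ce[i].round(1),st[i,4]) for i in range(1,k) if st[i,4]>12])
    C,S=np.cos(-.075),np.sin(-.075)
    for a in(0,.55,.6,.63,.66,.7):   # hinge at box x=+85mm, cross ~42 mm in front of it
        u=.045+.085-.0425*np.cos(a); z=.09+.0425*np.sin(a); print(a,proj(c,[.4855+C*u,.026+S*u,z]).round(1))
E
sleep 0; python3 st.py
```

```text
16.63 [0.4845 0.0238 0.1122] yaw -0.2351 toolz [ 0.0067 -0.073  -0.9973] F [-2.3  0.2  9.8] M [0.14 0.48 0.02] w 0.009 qd 0.128 q [-0.041  0.257  1.892 -0.087  0.984  0.243]
scene green [(array([242.8,  35.3]), np.int32(17)), (array([391.9,  61. ]), np.int32(21)), (array([400.8,  64.4]), np.int32(40)), (array([391.1,  74.1]), np.int32(54)), (array([398.7,  72.3]), np.int32(23)), (array([379.7,  87.2]), np.int32(14)), (array([397.1,  93.5]), np.int32(19)), (array([379.8,  94.9]), np.int32(19)), (array([385.7, 103.1]), np.int32(49)), (array([377.8, 185. ]), np.int32(19)), (array([ 85.9, 323.2]), np.int32(17)), (array([ 60.6, 330.5]), np.int32(24)), (array([105.2, 383.2]), np.int32(515)), (array([ 66.3, 396.3]), np.int32(40)), (array([144.5, 395.7]), np.int32(23))]
0 [[392.1 244.8]]
0.55 [[395.2 236. ]]
0.6 [[395.6 235.1]]
0.63 [[395.9 234.6]]
0.66 [[396.2 234.1]]
0.7 [[396.6 233.4]]
top green []
0 [[424.7 196.2]]
0.55 [[427.1 193.2]]
0.6 [[427.3 192.7]]
0.63 [[427.4 192.4]]
0.66 [[427.6 192.1]]
0.7 [[427.7 191.6]]
16.73 [0.4846 0.0238 0.1122] yaw -0.2348 toolz [ 0.0066 -0.0729 -0.9973] F [-2.   0.5  9. ] M [0.14 0.51 0.09] w 0.0088 qd 0.006 q [-0.041  0.258  1.892 -0.087  0.984  0.242]
```

The lid cross in the last picture sat at about scene pixel (397,235). The model predicts (396,235) for a lid angle of 0.6–0.63 rad. The arm is still, with about 9 N down force and a firm grip, so I hand in.

```bash
python3 -c "
from rig import *
print(sign_off())"; python3 st.py
```

```text
the job is handed in; nothing more can be done
None
the job is handed in; nothing more can be done
```

The red key is fully in the lock, turned a quarter turn clockwise and still gripped, and the lid is up. I handed the job in at 16.7 s on the robot's clock.

**What I did:** I lifted the red key out of the stand and pushed it down past both pins until the collar seated. That showed as 55 N at z 0.111 m, where home was expected at 0.112 m. I then turned it while pressing down lightly.

**Last checks:**
- **Turn:** the tool turned 1.735 rad clockwise. Less the 0.1 rad of play, that puts the plug near 1.63 rad, just short of its 1.65 rad stop. I did not measure the plug angle directly.
- **Grip and push:** about 9 N down and a turning moment of 0.09 N m. The jaws read 9 mm, the same as when the key was gripped, and the arm was still.
- **Lid:** the scene picture shows it raised, and the cross's position in that picture fits about 0.6–0.63 rad.
- **Other objects:** I did not touch the blue key or anything else, and no force readings suggested contact, but I did not check them again in a final picture.

**Failed or disagreed:**
- **Lid check by colour:** my automatic search for the green cross found nothing usable at the end, so the lid angle rests on reading the picture.
- **Tilt:** abrupt stops tilted the tool a little, and it grew to about 4° by the end. I did not correct this; the key seated and turned anyway.

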